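# Pack the cell-count kit tray

## Task

Pack the kit tray: set the slim dropper bottle, the small cover-glass box, the lidded dish and the tally counter each into the recess of the tray that matches its outline, upright and flat on the recess floor. Leave the stout bottle and the larger white box standing where they are; they do not belong to the kit.

Things in the scene. Friction and masses are not known exactly. Their poses are not given: they have to be found in the camera images.
- oil_bottle: the small dropper bottle of immersion oil: slim and round, 26 mm diameter up to 48 mm, then a black cap of 20 mm diameter up to 66 mm. It starts upright. (Things and tray all lie left, y above 0.03 m, of a fixed microscope, 0.43 m high in front, that fills the middle of the worktop from x = 0.5 m on: pull the arm in when passing it.) Origin: centre of its underside; z up along its axis.
- coverglass: the small white box of cover glasses, 27x27x16 mm. Origin: centre of its underside; x and y across its sides, z up.
- petri_dish: a flat round lidded dish, 56 mm diameter, 14 mm high, lying flat. Origin: centre of its underside; z up.
- tally_counter: the hand tally counter: a drum of 43 mm diameter and 24 mm height (its axis 3 mm from the origin towards -y), with a knob to 32 mm at -y and a thin lever to 32 mm at +y; the button rises to 31 mm. Grip it across the 43 mm width. It fits its recess either way round, long side along long side. Origin: centre of its underside; z up.
- stout_bottle: look-alike that stays out: a wide white bottle with black cap, 44 mm diameter, 70 mm high, upright. Origin: centre of its underside; z up.
- big_box: look-alike that stays out: the larger white box, 46x46x26 mm. Origin: centre of its underside; z up.
- nest_round_small: one of four fixed grey square inserts, 82x82x8 mm, side by side in the fixed steel kit tray (178 mm square, rim 11 mm high, flush with the insert tops); they change places. Its one recess, 5 mm deep, is round and small, 38 mm diameter, centred. Origin: centre of the underside, 3 mm above the worktop; recess floor at z 3 mm, top face at 8 mm; x, y along its sides.
- nest_square: one of four fixed grey square inserts, 82x82x8 mm, side by side in the fixed steel kit tray (178 mm square, rim 11 mm high, flush with the insert tops); they change places. Its one recess, 5 mm deep, is square, 41x41 mm, centred. Origin: centre of the underside, 3 mm above the worktop; recess floor at z 3 mm, top face at 8 mm; x, y along its sides.
- nest_round_large: one of four fixed grey square inserts, 82x82x8 mm, side by side in the fixed steel kit tray (178 mm square, rim 11 mm high, flush with the insert tops); they change places. Its one recess, 5 mm deep, is round and large, 68 mm diameter, centred. Origin: centre of the underside, 3 mm above the worktop; recess floor at z 3 mm, top face at 8 mm; x, y along its sides.
- nest_oblong: one of four fixed grey square inserts, 82x82x8 mm, side by side in the fixed steel kit tray (178 mm square, rim 11 mm high, flush with the insert tops); they change places. Its one recess, 5 mm deep, is rectangular, 56 mm along x and 72 mm along y, centred. Origin: centre of the underside, 3 mm above the worktop; recess floor at z 3 mm, top face at 8 mm; x, y along its sides.
Not all that is in view belongs to the job. Of the things shaped like the oil_bottle, the black one is meant.

How it is judged:
By the outcome, as a careful person would: the job done as asked, in the order asked, and still so for the second after the job is handed in, with the robot touching nothing.
It also fails if it takes over 109 s, if anything falls off the work surface, if the arm or the gripper's body presses on something with over 40 N, if the wrist force passes 120 N, or if a joint passes its speed limit or range.

## Robot

A 6-joint arm with a two-finger parallel gripper is mounted at the origin on a cart in front of the work surface, level with it; the furniture and walls round the work are solid. World frame = base frame: x ahead of the robot, y to its left, z up, the work surface at z = 0. Lengths are in m, angles in rad, forces in N, time in s.
With the tool pointing down it reaches from about 0.15 to 0.775 m from the base axis. Payload 6.1 kg.
Tool frame: the origin (TCP) lies midway between the tips of the shut fingers; the grasp point (between the pads) lies 19 mm behind it; z points along the fingers, x is the direction in which the jaws open and shut, and the axes are right-handed (so a half turn about z gives the same grasp; the last joint's range is limited). The gripper opens to 85 mm and grips with 20 to 120 N. Pads are 22 mm wide; open, the fingers measure 114 mm over their backs; the gripper's body (76 mm by 85 mm) begins 54 mm behind the grasp point. The pads swing forward as they close: fully open they stand 13 mm farther back than shut.
Start: joints at [1.181, 0.126, -0.04, 1.405, 0, 1.571], TCP at [0.199, 0.486, 0.231] pointing down, gripper open.
Joint ranges: [-2.72, 2.72], [-0.95, 1.95], [-1.27, 1.35], [-1.78, 2.02], [-1.46, 1.47], [-3.14, 3.14]. Speed limits (rad/s): [2.39, 2.39, 3.01, 3.14, 3.14, 3.14].

## Interface

Orientations are given as a rotation vector (axis times angle).
In Python, from station import * gives the robot as it stands. The module is installed in compiled form; this text tells all that it offers.
- The arm moves only by the shell command python3 -m creep 'ROWS' [FORCE]. ROWS is a JSON object of lists of equal length, an entry for each row: "fingers": the opening, from -1 (shut) to 1 (fully open), so that 0 is half open; "travel": the shift along the tool's x, y, z in m, a list of three; "angular": the turn, a rotation vector about the tool's x, y, z in degrees, a list of three. A call has 1 to 5 rows; each row shifts and turns the commanded pose from where the row before left it, along the tool's axes as they then stand; what a row does not reach is not made up. A row lasts 1/10 s, in which the tool goes at most 50 mm and 8.59 degrees, less where a joint would pass 70% of its speed; a pose out of reach is approached as far as the arm can. A call with a gripper value outside its range is refused whole. The fingers move at their own pace and stop on an object; FORCE is the grip in N (left out, the last holds). Time passes only in rows, so rows that do not move let the fingers close. It gives the time, the measured TCP pose, the force and the opening at its end, in the units of the state.
- read_state(): the state, without advancing time (a new reading comes with each control period).
- snapshot(name): name is "side" or "top" or "wrist"; returns (picture, depth): 420x560x3 uint8, red, green, blue; 420x560 float32, m along the optical axis (not along the pixel's ray), 0 where there is no reading.
- camera_params(name): a dict with "intrinsics" (3x3 intrinsics, pixels), "dist_coeffs" ([k1, k2, p1, p2, k3] as OpenCV has them; the pictures are not rectified), "rvec" (rotation vector, rad) and "tvec" (3), from world to camera coordinates, as OpenCV has them. Camera axes: x right, y down, z forward; pixel columns grow to the right and rows downward; lengths in m; the calibration is good to about 2 mm. A picture is of the moment at which its call begins: read the wrist's pose just before it. camera_params takes no time and is no camera call; for the wrist camera it gives the pose at the moment of the call.
- hand_in(): hands the job in, once; it reports no verdict.
The state is a dict: "clock": time; "q": joint angles; "qvel": joint speeds; "joint_torque": joint torques, N m; "tool_pos": TCP position; "orientation": TCP orientation; "force": force on the tool from outside, world axes, zero at the start; "moment": the same for the moment, N m; "grip_width": finger opening in m.
Only numpy, scipy, OpenCV 4.12 (cv2) and the standard library are available. Lean on these libraries where they do the work, as an engineer would, in place of code of your own. Each camera call takes 0.05 s, during which the arm holds its last target. There are 200 camera calls.

## Working session

There is one attempt and no reset: what is moved stays moved. The work goes in short steps, Python scripts to look and compute and a shell command to move; the robot and the scene stay as the last step left them, time stands still between calls to the robot, and variables do not carry over. Pictures are saved under pics/ and viewed, about 12 in all and at most 16, crops included, and the job is handed in when it is done.

```bash
mkdir -p pics; cat > h.py <<'E'
from station import *
import numpy as np, cv2
def grab(n, f):
    P=camera_params(n); im,d=snapshot(n); cv2.imwrite(f'pics/{f}.png',im[:,:,::-1]); np.savez(f'pics/{f}.npz',d=d,im=im,**{k:np.array(v) for k,v in P.items()})
def cloud(f):
    z=np.load(f'pics/{f}.npz'); d=z['d']; h,w=d.shape
    uv=np.stack(np.meshgrid(np.arange(w),np.arange(h)),-1).reshape(-1,1,2).astype(np.float64)
    n=cv2.undistortPoints(uv,z['intrinsics'],z['dist_coeffs']).reshape(h,w,2)
    p=np.dstack([n*d[...,None],d]); R=cv2.Rodrigues(z['rvec'])[0]
    W=(p-z['tvec'].reshape(3))@R; W[d==0]=np.nan
    return W
E
python3 - <<'E'
from h import *
print(read_state())
grab('top','t0'); grab('side','s0')
a=np.hstack([cv2.imread('pics/t0.png'),cv2.imread('pics/s0.png')])
W=cloud('t0'); np.set_printoptions(precision=3,suppress=True)
for v in range(20,420,76): print([tuple(W[v,u].round(3)) for u in range(20,560,130)])
E
```

```text
{'clock': 0.0, 'q': array([ 1.18098240e+00,  1.26381191e-01, -4.05797839e-02,  1.40542531e+00,
        3.85855038e-05,  1.57081900e+00]), 'qvel': array([ 2.13096752e-03,  2.00563218e-03,  1.65453175e-04, -9.93081213e-04,
       -6.22703753e-05, -1.03988062e-03]), 'joint_torque': array([ 5.60541412e-04, -4.35914218e+01,  3.52923882e+01,  1.71618420e-02,
       -3.11897281e-05, -2.22470831e-06]), 'tool_pos': array([0.1993434 , 0.48524238, 0.23054078]), 'orientation': array([ 2.60892881e+00,  1.74863671e+00, -2.10774641e-03]), 'force': array([1.34678381, 0.59847541, 0.9444284 ]), 'moment': array([-0.01988957, -0.02503903,  0.01144539]), 'grip_width': 0.08511947759488428}
[(np.float64(0.994), np.float64(0.835), np.float64(0.001)), (np.float64(0.957), np.float64(0.509), np.float64(0.083)), (np.float64(0.924), np.float64(0.237), np.float64(0.158)), (np.float64(0.893), np.float64(0.01), np.float64(0.231)), (np.float64(0.873), np.float64(-0.19), np.float64(0.284))]
[(np.float64(0.813), np.float64(0.821), np.float64(0.003)), (np.float64(0.803), np.float64(0.511), np.float64(0.053)), (np.float
[... 667 characters left out ...]
t64(-0.073), np.float64(-0.002)), (np.float64(0.487), np.float64(-0.38), np.float64(0.001))]
[(np.float64(0.108), np.float64(1.278), np.float64(-0.803)), (np.float64(0.115), np.float64(0.737), np.float64(-0.804)), (np.float64(0.122), np.float64(0.191), np.float64(-0.796)), (np.float64(0.123), np.float64(-0.368), np.float64(-0.802)), (np.float64(0.121), np.float64(-0.954), np.float64(-0.808))]
[(np.float64(-0.204), np.float64(1.264), np.float64(-0.804)), (np.float64(-0.195), np.float64(0.726), np.float64(-0.8)), (np.float64(-0.195), np.float64(0.186), np.float64(-0.803)), (np.float64(0.144), np.float64(-0.072), np.float64(-0.001)), (np.float64(-0.203), np.float64(-0.944), np.float64(-0.801))]
```

View pics/t0.png

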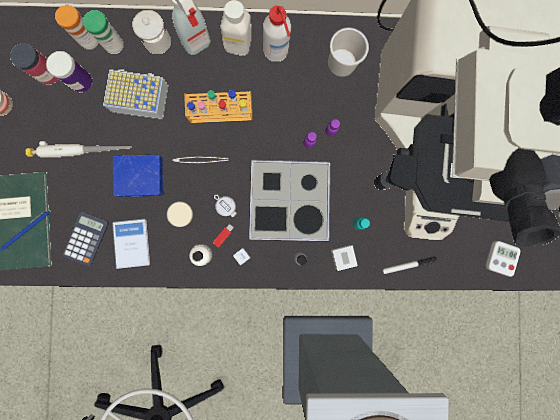

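View pics/s0.png

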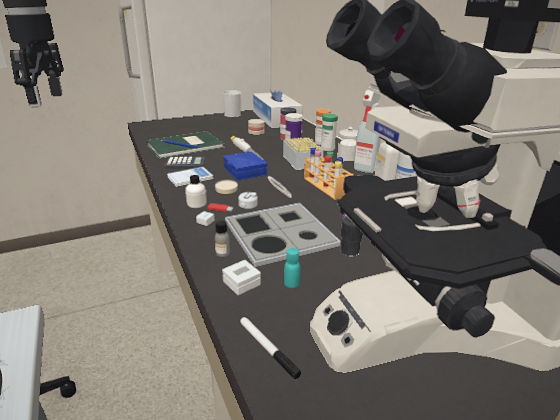

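The top view shows the tray at (290,200): square recess (271,181), small round (309,181), oblong (271,219), large round (308,219). The oil bottle is at (301,259), the coverglass box at (241,255), the dish at (180,214) and the tally counter at (225,205). The stout bottle at (200,255) and the big box at (344,258) stay where they are. The side view agrees.

```bash
python3 - <<'E'
from h import *
W=cloud('t0'); np.set_printoptions(precision=4,suppress=True)
im=np.load('pics/t0.npz')['im']; z=W[...,2]
for n,(u0,v0,u1,v1),zm in [('oil',(285,245,315,275),.03),('cover',(230,245,253,266),.009),('dish',(160,197,200,230),.007),('tally',(208,190,240,220),.01),('stout',(185,240,215,270),.03),('big',(328,240,362,275),.014),('tray',(240,150,340,250),.005),('pen',(380,250,440,275),.004)]:
    s=W[v0:v1,u0:u1].reshape(-1,3); s=s[s[:,2]>zm]
    hi=s[s[:,2]>np.percentile(s[:,2],95)-.006]
    r=cv2.minAreaRect((s[:,:2]*1000).astype(np.float32))
    print(n,len(s),'med',np.median(s,0),'topmean',hi.mean(0),'rect',np.round(r[0],1),np.round(r[1],1),round(r[2],1))
g=im.mean(2)
for n,(u0,v0,u1,v1) in [('sq',(258,168,287,196)),('rs',(294,168,324,196)),('ob',(252,202,290,238)),('rl',(291,202,325,238))]:
    m=(g[v0:v1,u0:u1]<60); s=W[v0:v1,u0:u1][m]; r=cv2.minAreaRect((s[:,:2]*1000).astype(np.float32))
    print(n,m.sum(),np.nanmean(s,0),np.round(r[0],1),np.round(r[1],1),round(r[2],1))
P=camera_params('wrist'); R=cv2.Rodrigues(np.array(P['rvec']))[0]; st=read_state()
T=cv2.Rodrigues(st['orientation'])[0]
print('tool R',T,'cam in tool',T.T@(-R.T@np.array(P['tvec']).ravel()-st['tool_pos']),'camz in tool',T.T@R.T,P['intrinsics'])
E
```

```text
oil 116 med [0.4603 0.1829 0.064 ] topmean [0.4589 0.1817 0.0652] rect [460.4 182.6] [20.9 24.6] 44.2
cover 155 med [0.4611 0.3106 0.0157] topmean [0.4606 0.3108 0.0157] rect [460.3 310.7] [27. 27.] 37.7
dish 521 med [0.5513 0.4497 0.0131] topmean [0.5512 0.45   0.0132] rect [551.6 450. ] [53.4 56.8] 0.9
tally 331 med [0.5701 0.3474 0.0229] topmean [0.5736 0.3479 0.0263] rect [572.2 349.8] [50.  44.3] 5.3
stout 354 med [0.4656 0.395  0.0469] topmean [0.4635 0.3981 0.0694] rect [463.7 397.7] [42.6 42.6] 88.6
big 457 med [0.4606 0.0845 0.0252] topmean [0.4607 0.0836 0.0253] rect [460.9  83.2] [45.7 46.4] 14.5
tray 5399 med [0.5905 0.2043 0.0096] topmean [0.5928 0.2051 0.01  ] rect [577.5 203.5] [199.3 217.2] 0.7
pen 293 med [ 0.4455 -0.0683  0.0103] topmean [ 0.4452 -0.0683  0.0107] rect [449.2 -66.7] [ 21.3 125.1] 13.3
sq 262 [0.6292 0.2467 0.0062] [627.5 245.5] [36.4 36.1] 83.0
rs 170 [0.6291 0.1625 0.006 ] [628.8 162.4] [32.6 31.1] 57.3
ob 689 [0.5457 0.2474 0.0061] [545.2 248.1] [51.7 67.2] 0.7
rl 621 [0.545  0.1634 0.0058] [nan nan] [0. 0.] 0.0
tool R [[ 0.38    0.925  -0.0005]
 [ 0.925  -0.38   -0.0014]
 [-0.0015  0.     -1.    ]] cam in tool [ 0.001  -0.0835 -0.1437] camz in tool [[ 1.     -0.0002 -0.0004]
 [ 0.0003  0.9459  0.3243]
 [ 0.0003 -0.3243  0.9459]] [[348.0734   0.     275.2027]
 [  0.     348.0734 209.6877]
 [  0.       0.       1.    ]]
```

```bash
python3 -m creep '{"fingers":[0.2,0.2,0.2],"travel":[[0,0,0],[0,0,0],[0,0,0]],"angular":[[0,0,-7.4],[0,0,-7.4],[0,0,-7.5]]}' 40
python3 -m creep '{"fingers":[0.2,0.2,0.2,0.2,0.2],"travel":[[-0.034,0.029,0.008],[-0.034,0.029,0.008],[-0.034,0.029,0.008],[-0.034,0.029,0.008],[-0.034,0.029,0.008]],"angular":[[0,0,0],[0,0,0],[0,0,0],[0,0,0],[0,0,0]]}'
python3 -m creep '{"fingers":[0,0,0,0,0],"travel":[[-0.034,0.029,0.008],[-0.034,0.029,0.008],[-0.034,0.029,0.008],[-0.034,0.029,0.008],[0,0,0]],"angular":[[0,0,0],[0,0,0],[0,0,0],[0,0,0],[0,0,0]]}'
python3 - <<'E'
from h import *
s=read_state(); print(s['q'],cv2.Rodrigues(s['orientation'])[0].round(3),s['grip_width'])
grab('wrist','w1')
W=cloud('w1'); s=W.reshape(-1,3); s=s[(abs(s[:,0]-.459)<.03)&(abs(s[:,1]-.182)<.03)&(s[:,2]>.02)&(s[:,2]<.075)]
for a,b in((.02,.045),(.06,.075)):
  k=s[(s[:,2]>a)&(s[:,2]<b)]; print(len(k),k.min(0),k.max(0),k.mean(0))
E
```

```text
clock: 0.4
tool_pos: [0.1994, 0.4854, 0.2308]
orientation: [2.216, 2.226, -0.002]
force: [1.0, -0.1, -0.2]
grip_width: 0.0513
clock: 0.9
tool_pos: [0.345, 0.314, 0.1907]
orientation: [2.221, 2.221, -0.001]
force: [0.4, 0.8, -0.6]
grip_width: 0.0513
clock: 1.4
tool_pos: [0.4622, 0.1756, 0.1576]
orientation: [2.229, 2.214, -0.004]
force: [-0.1, 0.3, -0.9]
grip_width: 0.0426
[ 0.36381338  0.08033246 -0.25184459  1.24061185 -0.00132374  0.37058845] [[ 0.007  1.    -0.001]
 [ 1.    -0.007 -0.002]
 [-0.002 -0.001 -1.   ]] 0.04264760002674607
468 [0.44570527 0.16931582 0.02001788] [0.46458145 0.19513498 0.04499753] [0.45087327 0.1815307  0.03712029]
619 [0.44890731 0.17248214 0.06002711] [0.46886319 0.19209063 0.06956916] [0.45785414 0.18202857 0.06674684]
```

View pics/w1.png

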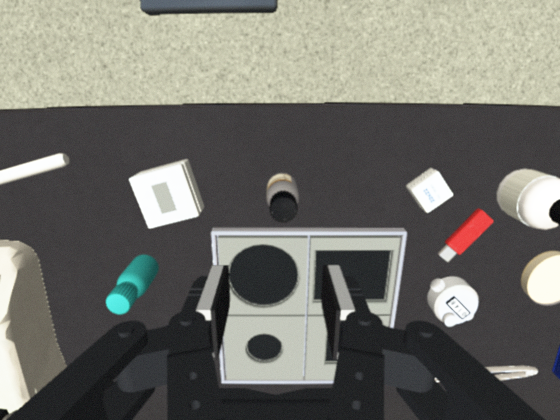

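The wrist view confirms the bottle (283,205) standing in front of the tray. Its measured centre is (0.459, 0.182). Next I correct the position, then descend.

```bash
python3 -m creep '{"fingers":[0,0,0],"travel":[[0.006,-0.003,0.02],[0,0,0],[0,0,0]],"angular":[[0,0,0],[0,0,0],[0,0,0]]}'
```

```text
clock: 1.75
tool_pos: [0.4565, 0.186, 0.1393]
orientation: [-2.22, -2.222, 0.001]
force: [-0.1, -1.1, 0.3]
grip_width: 0.0428
```

```bash
python3 -m creep '{"fingers":[0,0,0,0,0],"travel":[[-0.004,0.002,0.02],[0,0,0.04],[0,0,0.04],[0,0,0.021],[0,0,0]],"angular":[[0,0,0],[0,0,0],[0,0,0],[0,0,0],[0,0,0]]}'
python3 -m creep '{"fingers":[-1,-1,-1,-1,-1],"travel":[[0,0,0],[0,0,0],[0,0,0],[0,0,0],[0,0,0]],"angular":[[0,0,0],[0,0,0],[0,0,0],[0,0,0],[0,0,0]]}' 40
```

```text
clock: 2.25
tool_pos: [0.4571, 0.1812, 0.0162]
orientation: [-2.219, -2.221, 0.007]
force: [-0.8, 0.1, 0.0]
grip_width: 0.0429
clock: 2.75
tool_pos: [0.4605, 0.182, 0.0199]
orientation: [2.221, 2.22, 0.004]
force: [-1.0, 0.6, 5.9]
grip_width: 0.0246
```

```bash
python3 -m creep '{"fingers":[-1,-1,-1,-1,-1],"travel":[[0,0,-0.04],[0,0,-0.04],[-0.005,0.034,0],[-0.005,0.034,0],[-0.005,0.034,0]],"angular":[[0,0,0],[0,0,0],[0,0,0],[0,0,0],[0,0,0]]}'
python3 -m creep '{"fingers":[-1,-1,-1,-1,-1],"travel":[[-0.005,0.034,0],[0,0.034,0],[0,0,0],[0,0,0],[0,0,0]],"angular":[[0,0,0],[0,0,0],[0,0,0],[0,0,0],[0,0,0]]}'
python3 - <<'E'
from h import *
s=read_state(); print(s['tool_pos'],s['grip_width']); grab('wrist','w2')
W=cloud('w2'); im=np.load('pics/w2.npz')['im']; z=W[...,2]
k=(abs(W[...,0]-.595)<.11)&(abs(W[...,1]-.205)<.12)&(z>.006)&(z<.014); P=W[k]
print('tray visible ext',np.percentile(P,[.5,99.5],axis=0))
E
```

```text
clock: 3.25
tool_pos: [0.5628, 0.1663, 0.0995]
orientation: [2.221, 2.221, 0.003]
force: [-0.8, 0.4, -0.3]
grip_width: 0.0249
clock: 3.75
tool_pos: [0.6284, 0.1613, 0.0983]
orientation: [-2.222, -2.221, 0.001]
force: [-0.3, -0.4, -0.8]
grip_width: 0.0249
[0.62835527 0.16132498 0.09831912] 0.02493675177670198
tray visible ext [[0.49960872 0.11786318 0.00618303]
 [0.67428191 0.29334277 0.01359841]]
```

View pics/w2.png

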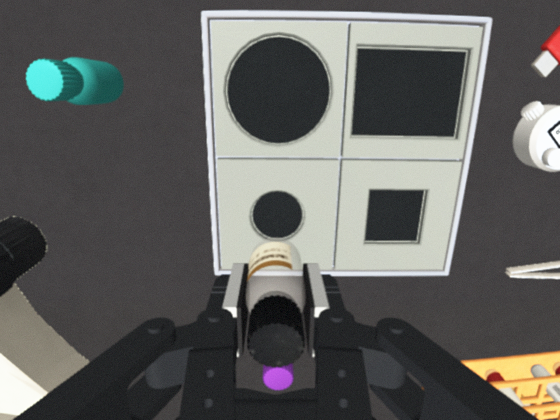

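The bottle is held upright over the tray. All four recesses are in view: small round (277,213), large round (279,88), oblong (411,91) and square (394,215). I compute their centres from this picture.

```bash
python3 - <<'E'
from h import *
W=cloud('w2'); im=np.load('pics/w2.npz')['im']; g=im.mean(2)
m=(g<90).astype(np.uint8)
n,l,st,c=cv2.connectedComponentsWithStats(m)
for nm,(u,v) in dict(rs=(277,213),rl=(279,88),ob=(411,91),sq=(394,215)).items():
    k=l==l[v,u]; p=W[k]; lo,hi=np.nanpercentile(p,[1,99],axis=0); print(nm,k.sum(),((lo+hi)/2).round(4),(hi-lo).round(4),np.nanmean(p,0).round(4))
E
```

```text
rs 1778 [0.6291 0.1634 0.0076] [0.0328 0.0328 0.003 ] [0.6289 0.1634 0.0076]
rl 8344 [0.5454 0.164  0.0076] [0.0605 0.0607 0.0032] [0.5445 0.164  0.0076]
ob 8947 [0.546  0.2478 0.0076] [0.052  0.068  0.0032] [0.5453 0.2475 0.0076]
sq 2610 [0.6297 0.2473 0.0076] [0.0374 0.0373 0.0029] [0.6292 0.2472 0.0076]
```

```bash
python3 -m creep '{"fingers":[-1,-1,-1,-1,-1],"travel":[[0.002,0.001,0.02],[0,0,0.03],[0,0,0.015],[0,0,0.008],[0,0,0]],"angular":[[0,0,0],[0,0,0],[0,0,0],[0,0,0],[0,0,0]]}'
python3 -m creep '{"fingers":[-1,-0.2,0,0,0],"travel":[[0,0,0],[0,0,0],[0,0,0],[0,0,0],[0,0,0]],"angular":[[0,0,0],[0,0,0],[0,0,0],[0,0,0],[0,0,0]]}'
python3 -m creep '{"fingers":[0,0,0,0,0],"travel":[[0,0,-0.03],[0,0,-0.045],[0,0,-0.045],[0,-0.04,-0.02],[0,-0.04,0]],"angular":[[0,0,0],[0,0,0],[0,0,0],[0,0,0],[0,0,0]]}'
```

```text
clock: 4.3
tool_pos: [0.6295, 0.1635, 0.0262]
orientation: [2.221, 2.221, 0.001]
force: [0.3, 0.2, -1.2]
grip_width: 0.0252
clock: 4.8
tool_pos: [0.6304, 0.1634, 0.0254]
orientation: [2.222, 2.221, 0.0]
force: [0.3, 0.5, 0.5]
grip_width: 0.0427
clock: 5.3
tool_pos: [0.5521, 0.1639, 0.169]
orientation: [2.221, 2.218, 0.009]
force: [-0.0, 0.2, 0.1]
grip_width: 0.0428
```

```bash
python3 -m creep '{"fingers":[0,0,0,0,0],"travel":[[0.03,-0.018,0.003],[0.03,-0.018,0.003],[0.03,-0.018,0.003],[0.03,-0.018,0.003],[0.027,-0.018,0.003]],"angular":[[0,0,0],[0,0,0],[0,0,0],[0,0,0],[0,0,0]]}'
python3 -m creep '{"fingers":[0,0,0,0,0],"travel":[[0,0,0],[0,0,0],[0,0,0],[0,0,0],[0,0,0]],"angular":[[0,0,-7.5],[0,0,-7.5],[0,0,-7.5],[0,0,-7.5],[0,0,-7.7]]}'
cat > meas.py <<'E'
from h import *
import sys
f,x,y,zl,zh,r=sys.argv[1],*map(float,sys.argv[2:7])
s0=read_state(); grab('wrist',f); W=cloud(f).reshape(-1,3)
k=W[(np.hypot(W[:,0]-x,W[:,1]-y)<r)&(W[:,2]>zl)&(W[:,2]<zh)]
R=cv2.minAreaRect((k[:,:2]*1000).astype(np.float32)); lo,hi=np.percentile(k,[1,99],axis=0)
T=cv2.Rodrigues(s0['orientation'])[0]; c=np.array([*(np.array(R[0])/1000),0])
print(len(k),'rect',np.round(R[0],1),np.round(R[1],1),round(R[2],1),'mid',(lo+hi)/2,'ext',hi-lo,'mean',k.mean(0))
print('tool',s0['tool_pos'],'yaw',np.degrees(np.arctan2(T[1,0],T[0,0])),'q6',s0['q'][5],'to rect centre in tool axes',T.T@(c-s0['tool_pos']),'w',s0['grip_width'])
E
python3 meas.py w3 .4605 .3108 .011 .02 .03
```

```text
clock: 5.8
tool_pos: [0.4596, 0.3117, 0.1503]
orientation: [-2.222, -2.221, -0.001]
force: [0.3, -0.2, -0.1]
grip_width: 0.0426
clock: 6.3
tool_pos: [0.4603, 0.3105, 0.1503]
orientation: [1.377, 2.823, 0.0]
force: [-0.7, -0.4, 1.2]
grip_width: 0.0427
1057 rect [461.  311.2] [27.4 27. ] 38.3 mid [0.46042999 0.31075772 0.01559984] ext [0.03288628 0.03256537 0.00623091] mean [0.46019389 0.31056473 0.0169563 ]
tool [0.46034773 0.31051006 0.15033117] yaw 127.98679855840354 q6 -0.06958223346646006 to rect centre in tool axes [1.02081126e-04 9.58538548e-04 1.50331219e-01] w 0.042698269414547387
```

View pics/w3.png

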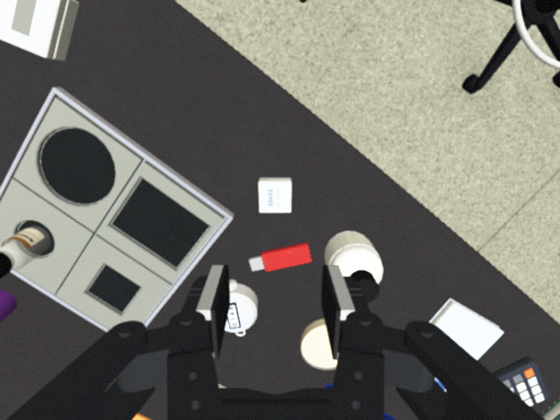

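The box (274,195) is centred under the tool, and the bottle is standing in its recess at the left edge (20,245).

```bash
python3 -m creep '{"fingers":[0,0,0,0,0],"travel":[[0,0,0.045],[0,0,0.045],[0,0,0.04],[0,0.001,0.013],[0,0,0]],"angular":[[0,0,0],[0,0,0],[0,0,0],[0,0,0],[0,0,0]]}'
python3 -m creep '{"fingers":[-1,-1,-1,-1,-1],"travel":[[0,0,0],[0,0,0],[0,0,0],[0,0,0],[0,0,0]],"angular":[[0,0,0],[0,0,0],[0,0,0],[0,0,0],[0,0,0]]}' 30
```

```text
clock: 6.85
tool_pos: [0.46, 0.3103, 0.0057]
orientation: [-1.386, -2.817, 0.005]
force: [0.0, 0.6, 0.4]
grip_width: 0.0425
clock: 7.35
tool_pos: [0.4625, 0.312, 0.0093]
orientation: [1.385, 2.818, 0.005]
force: [-0.0, -0.4, 6.8]
grip_width: 0.0259
```

```bash
python3 -m creep '{"fingers":[-1,-1,-1,-1,-1],"travel":[[0,0,-0.04],[0,0,-0.04],[0,0,0],[0,0,0],[0,0,0]],"angular":[[0,0,0],[0,0,0],[0,0,7.5],[0,0,7.5],[0,0,7.5]]}'
python3 -m creep '{"fingers":[-1,-1,-1,-1,-1],"travel":[[0,0,0],[0,0,0],[-0.016,0.042,0],[-0.016,0.042,0],[-0.016,0.042,0]],"angular":[[0,0,7.5],[0,0,8],[0,0,0],[0,0,0],[0,0,0]]}'
python3 -m creep '{"fingers":[-1,-1,-1],"travel":[[-0.016,0.043,0],[0,0,0],[0,0,0]],"angular":[[0,0,0],[0,0,0],[0,0,0]]}'
python3 meas.py w4 .6293 .2473 .08 .11 .03
```

```text
clock: 7.85
tool_pos: [0.4615, 0.3113, 0.0884]
orientation: [1.915, 2.489, 0.003]
force: [-0.0, -0.2, -1.0]
grip_width: 0.0262
clock: 8.35
tool_pos: [0.5883, 0.2621, 0.0882]
orientation: [2.227, 2.216, 0.002]
force: [0.4, 0.9, 0.3]
grip_width: 0.0258
clock: 8.65
tool_pos: [0.6304, 0.2454, 0.0869]
orientation: [-2.23, -2.213, 0.001]
force: [-0.0, 0.6, -0.7]
grip_width: 0.0257
5337 rect [628.5 246.1] [53.2 28.1] 89.5 mid [0.62811408 0.24615562 0.09535103] ext [0.02653526 0.04998971 0.02824162] mean [0.6248181  0.24632401 0.09579707]
tool [0.63037275 0.24536503 0.0868852 ] yaw 89.56264830633732 q6 0.3787240123843297 to rect centre in tool axes [ 0.00072563 -0.00178845  0.08688652] w 0.025740866556646997
```

View pics/w4.png

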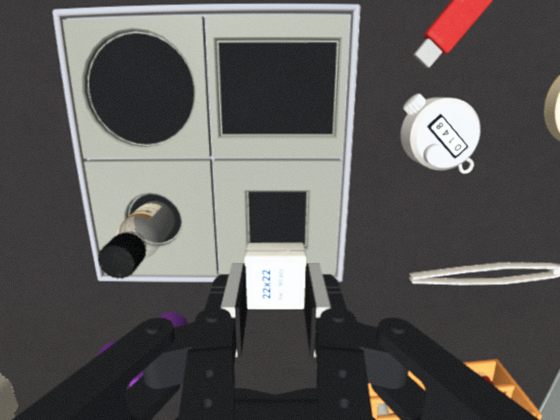

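The box is held over the square recess (277,220). The tally counter shows its knob at (414,104) and its lever at (466,165). I lower the box and release it.

```bash
python3 -m creep '{"fingers":[-1,-1,-1,-1,-1],"travel":[[0.001,0,0.03],[0,0,0.025],[0,0,0.012],[0,0,0.0055],[0,0,0]],"angular":[[0,0,0],[0,0,0],[0,0,0],[0,0,0],[0,0,0]]}'
python3 -m creep '{"fingers":[-0.5,-0.2,0,0],"travel":[[0,0,0],[0,0,0],[0,0,0],[0,0,0]],"angular":[[0,0,0],[0,0,0],[0,0,0],[0,0,0]]}'
python3 -m creep '{"fingers":[0,0,0.5,0.8,0.8],"travel":[[0,0,-0.03],[0,0,-0.045],[0,0,-0.045],[0.035,-0.03,-0.005],[0.042,-0.02,0]],"angular":[[0,0,0],[0,0,0],[0,0,0],[0,0,0],[0,0,0]]}'
python3 -m creep '{"fingers":[0.8,0.8,0.8,0.8,0.8],"travel":[[0.042,-0.018,0],[0.042,-0.01,0],[0.042,0,0],[0,0,0],[0,0,0]],"angular":[[0,0,0],[0,0,0],[0,0,0],[0,0,0],[0,0,0]]}'
python3 meas.py w5 .5513 .4498 .009 .02 .04
```

```text
clock: 9.2
tool_pos: [0.629, 0.2477, 0.0161]
orientation: [-2.227, -2.216, -0.001]
force: [0.3, 0.8, -0.1]
grip_width: 0.0261
clock: 9.6
tool_pos: [0.63, 0.2472, 0.0151]
orientation: [2.228, 2.215, 0.001]
force: [-0.4, -1.2, -0.0]
grip_width: 0.0426
clock: 10.1
tool_pos: [0.5811, 0.3243, 0.1431]
orientation: [2.231, 2.21, 0.007]
force: [-0.4, 0.2, -0.4]
grip_width: 0.0769
clock: 10.6
tool_pos: [0.5525, 0.4513, 0.1391]
orientation: [2.226, 2.217, -0.002]
force: [0.5, 0.4, -0.3]
grip_width: 0.0766
3668 rect [552.2 450.1] [56.1 55.3] 1.5 mid [0.55174401 0.45028926 0.01424332] ext [0.05308365 0.05215488 0.00385606] mean [0.55116285 0.45037388 0.01463262]
tool [0.5525257  0.4512743  0.13905068] yaw 89.7649646851644 q6 0.6891102353421693 to rect centre in tool axes [-0.00105654 -0.00023257  0.13905186] w 0.07659060258933356
```

View pics/w5.png

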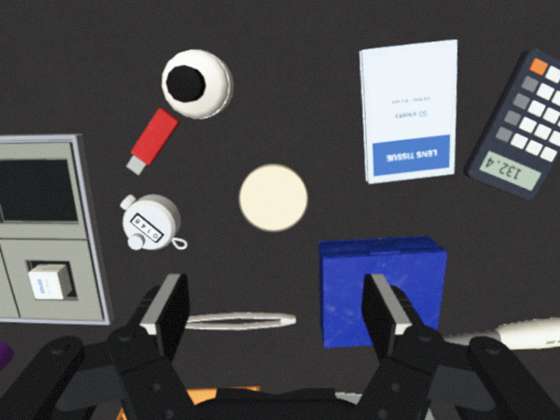

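The cover-glass box sits in the square recess (48,280). The dish (273,198) is centred under the tool.

```bash
python3 -m creep '{"fingers":[0.8,0.8,0.8,0.8,0.8],"travel":[[-0.001,0,0.045],[0,0,0.045],[0,0,0.035],[0,0,0.013],[0,0,0]],"angular":[[0,0,0],[0,0,0],[0,0,0],[0,0,0],[0,0,0]]}'
python3 -m creep '{"fingers":[0.3,0,-1,-1,-1],"travel":[[0,0,0],[0,0,0],[0,0,0],[0,0,0],[0,0,0]],"angular":[[0,0,0],[0,0,0],[0,0,0],[0,0,0],[0,0,0]]}' 30
```

```text
clock: 11.15
tool_pos: [0.5524, 0.4473, 0.0]
orientation: [-2.23, -2.213, 0.006]
force: [0.3, -0.4, 0.5]
grip_width: 0.0771
clock: 11.65
tool_pos: [0.5546, 0.4505, 0.005]
orientation: [2.227, 2.214, 0.008]
force: [0.1, -1.0, 7.2]
grip_width: 0.0545
```

```bash
python3 -m creep '{"fingers":[-1,-1,-1,-1,-1],"travel":[[0,0,-0.03],[0,0,-0.05],[-0.04,-0.001,0],[-0.04,-0.001,0],[-0.04,-0.001,0]],"angular":[[0,0,0],[0,0,0],[0,0,0],[0,0,0],[0,0,0]]}'
python3 -m creep '{"fingers":[-1,-1,-1,-1,-1],"travel":[[-0.04,-0.001,0],[-0.04,-0.001,0],[-0.04,-0.001,0],[-0.046,-0.001,0],[0,0,0]],"angular":[[0,0,0],[0,0,0],[0,0,0],[0,0,0],[0,0,0]]}'
python3 -m creep '{"fingers":[-1],"travel":[[0,0,0]],"angular":[[0,0,0]]}'
python3 meas.py w6 .5453 .164 .08 .098 .04
```

```text
clock: 12.15
tool_pos: [0.5497, 0.3291, 0.0836]
orientation: [2.226, 2.216, 0.005]
force: [1.4, -0.4, -0.4]
grip_width: 0.0542
clock: 12.65
tool_pos: [0.5444, 0.1593, 0.0832]
orientation: [2.232, 2.208, 0.001]
force: [-0.1, 0.3, 0.0]
grip_width: 0.054
clock: 12.75
tool_pos: [0.545, 0.1629, 0.0831]
orientation: [2.23, 2.212, 0.003]
force: [-0.6, 0.3, -0.2]
grip_width: 0.0545
12052 rect [541.1 164.6] [57.5 61.6] 41.1 mid [0.54166113 0.163472   0.09083669] ext [0.05295722 0.05672449 0.01205953] mean [0.53973329 0.16373338 0.09260028]
tool [0.54498762 0.16286157 0.08313258] yaw 89.54620876482203 q6 0.2981112318866418 to rect centre in tool axes [ 0.00164211 -0.00410528  0.083126  ] w 0.054454945162510954
```

View pics/w6.png

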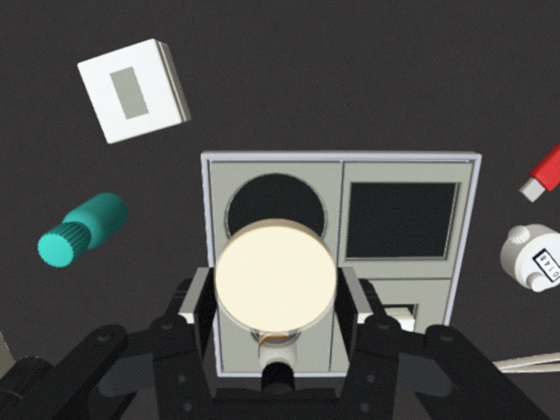

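The dish is gripped level at (276,280), over the large recess. I refine its centre and height from this same picture.

```bash
python3 - <<'E'
from h import *
W=cloud('w6'); im=np.load('pics/w6.npz')['im'].astype(int)
m=((im[...,0]>200)&(im[...,0]-im[...,2]>15)).astype(np.uint8); n,l=cv2.connectedComponents(m); k=W[l==l[280,276]]
k=k[np.isfinite(k[:,2])]; A=np.c_[k[:,:2],np.ones(len(k))]; c=np.linalg.lstsq(A,k[:,2],rcond=None)[0]
t=k[abs(k[:,2]-A@c)<.003]; lo,hi=np.percentile(t,[.5,99.5],axis=0)
print(len(k),'plane',c,'mid',(lo+hi)/2,hi-lo,np.median(t[:,2]))
E
```

```text
10078 plane [-0.00030833 -0.00310121  0.0934673 ] mid [0.54174624 0.16385982 0.09278328] [0.05211092 0.05062635 0.00278453] 0.09278922463355363
```

```bash
python3 -m creep '{"fingers":[-1,-1,-1,-1,-1],"travel":[[0,0.0035,0.03],[0,0,0.025],[0,0,0.012],[0,0,0.005],[0,0,0]],"angular":[[0,0,0],[0,0,0],[0,0,0],[0,0,0],[0,0,0]]}'
python3 -m creep '{"fingers":[0.4,0.5,0.6,0.6],"travel":[[0,0,0],[0,0,0],[0,0,0],[0,0,0]],"angular":[[0,0,0],[0,0,0],[0,0,0],[0,0,0]]}'
python3 -m creep '{"fingers":[0.6,0.6,0.6,0.6,0.6],"travel":[[0,0,-0.03],[0,0,-0.05],[0,0,-0.05],[0.045,0.007,0],[0.045,0.005,0]],"angular":[[0,0,0],[0,0,0],[0,0,0],[0,0,0],[0,0,0]]}'
python3 -m creep '{"fingers":[0.6,0.6,0.6,0.6,0.6],"travel":[[0.045,0.005,0],[0.045,0.005,0],[0,0,0],[0,0,0],[0,0,0]],"angular":[[0,0,0],[0,0,0],[0,0,0],[0,0,0],[0,0,0]]}'
python3 meas.py w7 .572 .348 .02 .028 .04
python3 - <<'E'
from h import *
W=cloud('w7'); k=W.reshape(-1,3); a=k[(np.hypot(k[:,0]-.573,k[:,1]-.348)<.05)&(k[:,2]>.004)]; r=cv2.minAreaRect((a[:,:2]*1000).astype(np.float32)); print(r)
im=np.load('pics/w7.npz')['im'].astype(int)
k=W[(im[...,0]>180)&(im[...,0]-im[...,2]>15)&(np.hypot(W[...,0]-.545,W[...,1]-.164)<.045)]
if len(k): print('dish',k.min(0),k.max(0),np.median(k,0))
for u,v in((0,0),): pass
E
```

```text
clock: 13.3
tool_pos: [0.5479, 0.1646, 0.0109]
orientation: [2.226, 2.216, 0.001]
force: [-0.0, 0.1, 0.8]
grip_width: 0.0542
clock: 13.7
tool_pos: [0.5479, 0.1637, 0.0099]
orientation: [2.228, 2.215, 0.0]
force: [-0.9, -0.1, 0.3]
grip_width: 0.0683
clock: 14.2
tool_pos: [0.5621, 0.2541, 0.1428]
orientation: [2.23, 2.21, 0.008]
force: [0.8, -0.5, -0.5]
grip_width: 0.0683
clock: 14.7
tool_pos: [0.5707, 0.3425, 0.1396]
orientation: [2.228, 2.214, -0.001]
force: [-0.3, -0.7, -0.2]
grip_width: 0.0683
2033 rect [571.6 349.1] [42.2 42.7] 88.4 mid [0.57111731 0.34898509 0.02407536] ext [0.03968629 0.04000643 0.00683526] mean [0.56903288 0.34980679 0.02460833]
tool [0.57069868 0.34248557 0.1396203 ] yaw 89.63346720007138 q6 0.5470563698188802 to rect centre in tool axes [0.00671194 0.0008915  0.139615  ] w 0.06834329446518525
((558.5660400390625, 351.2776794433594), (99.896484375, 68.83256530761719), 77.20137023925781)
dish [0.51888802 0.14038799 0.0180747 ] [0.5728011  0.19360916 0.0234059 ] [0.54500583 0.16791055 0.02082441]
```

View pics/w7.png

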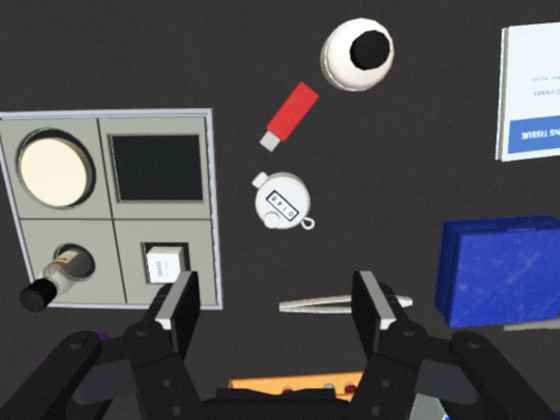

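The dish is flat in the large recess (56,172), with its top at about 20 mm. The tally's knob is at (261,181) and its lever loop at (308,224).

```bash
python3 - <<'E'
from h import *
W=cloud('w7'); z=W[...,2]
c=np.array([.5713,.349])
for n,(u0,v0,u1,v1) in dict(knob=(250,170,268,190),lever=(300,212,318,234)).items():
    s=W[v0:v1,u0:u1].reshape(-1,3); r=np.hypot(*(s[:,:2]-c).T); s=s[(s[:,2]>.005)&(r>.0235)]
    m=s.mean(0); d=m[:2]-c; print(n,len(s),m,np.degrees(np.arctan2(d[1],d[0])),np.hypot(*(s[:,:2]-c).T).max(),s[:,2].min(),s[:,2].max())
E
```

```text
knob 109 [0.55284886 0.33075919 0.01729222] -135.3284384557097 0.028372795364984858 0.012495362966534534 0.02102570224562146
lever 74 [0.59248195 0.37072275 0.01169027] 45.722153557798734 0.035733288296187084 0.009208727065596549 0.014378057332313135
```

```bash
python3 -m creep '{"fingers":[0.35,0.35,0.35,0.35,0.35],"travel":[[0.0055,0,0],[0,0,0],[0,0,0],[0,0,0],[0,0,0]],"angular":[[0,0,-7.5],[0,0,-7.5],[0,0,-7.5],[0,0,-7.5],[0,0,-7.5]]}'
python3 -m creep '{"fingers":[0.35,0.35,0.35],"travel":[[0,0,0],[0,0,0],[0,0,0]],"angular":[[0,0,-7.7],[0,0,0],[0,0,0]]}'
python3 meas.py w8 .5713 .349 .02 .028 .04
```

```text
clock: 15.25
tool_pos: [0.5712, 0.3472, 0.1403]
orientation: [1.393, 2.816, 0.0]
force: [-1.1, 0.7, -0.3]
grip_width: 0.0576
clock: 15.55
tool_pos: [0.5711, 0.3479, 0.1402]
orientation: [1.212, 2.898, 0.0]
force: [-0.3, 0.1, 0.3]
grip_width: 0.0577
2003 rect [571.6 348.8] [42.5 42.6] 88.3 mid [0.57135225 0.34855171 0.02404311] ext [0.03999626 0.03984746 0.0068699 ] mean [0.56933338 0.34847516 0.02456464]
tool [0.57109856 0.34786595 0.14019989] yaw 134.60461490942373 q6 -0.23138860986433318 to rect centre in tool axes [0.00037984 0.00097537 0.14020018] w 0.05766171249484039
```

```bash
python3 -m creep '{"fingers":[0.35,0.35,0.35,0.35,0.35],"travel":[[0,0.001,0.045],[0,0,0.045],[0,0,0.035],[0,0,0.01],[0,0,0]],"angular":[[0,0,0],[0,0,0],[0,0,0],[0,0,0],[0,0,0]]}'
python3 -m creep '{"fingers":[0.1,-1,-1,-1,-1],"travel":[[0,0,0],[0,0,0],[0,0,0],[0,0,0],[0,0,0]],"angular":[[0,0,0],[0,0,0],[0,0,0],[0,0,0],[0,0,0]]}' 35
```

```text
clock: 16.1
tool_pos: [0.5707, 0.3488, 0.0034]
orientation: [-1.207, -2.898, 0.004]
force: [-0.8, -0.3, -0.3]
grip_width: 0.0578
clock: 16.6
tool_pos: [0.5732, 0.3506, 0.0076]
orientation: [1.205, 2.898, 0.006]
force: [-0.2, -0.6, 6.2]
grip_width: 0.0414
```

```bash
python3 -m creep '{"fingers":[-1,-1,-1,-1,-1],"travel":[[0,0,-0.03],[0,0,-0.05],[0,0,0],[0,0,0],[0,0,0]],"angular":[[0,0,0],[0,0,0],[0,0,-7.5],[0,0,-7.5],[0,0,-7.5]]}'
python3 -m creep '{"fingers":[-1,-1,-1,-1,-1],"travel":[[0,0,0],[0,0,0],[0,0,0],[0.009,-0.035,0],[0.009,-0.035,0]],"angular":[[0,0,-7.5],[0,0,-7.5],[0,0,-7.5],[0,0,0],[0,0,0]]}'
python3 -m creep '{"fingers":[-1,-1,-1,-1],"travel":[[0.008,-0.034,0],[0,0,0],[0,0,0],[0,0,0]],"angular":[[0,0,0],[0,0,0],[0,0,0],[0,0,0]]}'
python3 meas.py w9 .5455 .2475 .06 .12 .06
```

```text
clock: 17.1
tool_pos: [0.572, 0.3499, 0.0862]
orientation: [0.608, 3.081, 0.002]
force: [-0.8, 0.4, -1.3]
grip_width: 0.0413
clock: 17.6
tool_pos: [0.5534, 0.2797, 0.0851]
orientation: [0.001, 3.141, 0.0]
force: [0.4, -0.4, -0.3]
grip_width: 0.0411
clock: 18.0
tool_pos: [0.546, 0.2465, 0.0854]
orientation: [0.003, 3.14, 0.001]
force: [0.1, -0.0, -1.0]
grip_width: 0.0417
11423 rect [548.8 244.1] [52.8 54.5] 50.7 mid [0.54639204 0.23993379 0.10186295] ext [0.06563055 0.04724105 0.03465102] mean [0.54632949 0.23910601 0.10291978]
tool [0.54595791 0.246514   0.08536401] yaw 179.88614563918352 q6 -1.144827794713289 to rect centre in tool axes [-0.00273523 -0.00250148  0.08536521] w 0.04174683041083188
```

View pics/w9.png

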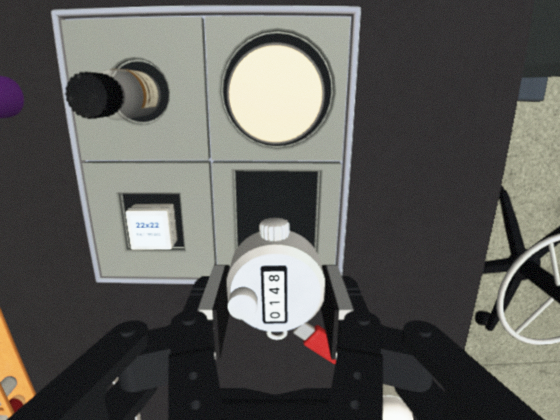

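```bash
python3 - <<'E'
from h import *
k=cloud('w9').reshape(-1,3); k=k[(abs(k[:,0]-.546)<.022)&(abs(k[:,1]-.246)<.045)&(k[:,2]>.082)]
t=k[(k[:,2]>.099)&(k[:,2]<.112)]
print('top z',np.median(t[:,2]),'x',np.percentile(t[:,0],[1,99]),'y',np.percentile(t[:,1],[1,99]))
b=k[abs(k[:,0]-.546)<.006]; print('knob y min',np.percentile(b[:,1],.5),'ymax',b[:,1].max())
c=np.histogram(k[:,2],bins=np.arange(.082,.13,.003)); print(c)
E
```

```text
top z 0.10268880007733713 x [0.52542893 0.56718518] y [0.22436513 0.26207105]
knob y min 0.215983523510205 ymax 0.2799410058245258
(array([ 119,  175,  318,  335,  611,  634, 3876, 2071,  259,  721,  162,
        169,  182,  186,  436]), array([0.082, 0.085, 0.088, 0.091, 0.094, 0.097, 0.1  , 0.103, 0.106,
       0.109, 0.112, 0.115, 0.118, 0.121, 0.124, 0.127]))
```

```bash
python3 -m creep '{"fingers":[-1,-1,-1,-1,-1],"travel":[[0,-0.0005,0.03],[0,0,0.025],[0,0,0.012],[0,0,0.005],[0,0,0]],"angular":[[0,0,0],[0,0,0],[0,0,0],[0,0,0],[0,0,0]]}'
python3 -m creep '{"fingers":[0.1,0.2,0.3,0.35],"travel":[[0,0,0],[0,0,0],[0,0,0],[0,0,0]],"angular":[[0,0,0],[0,0,0],[0,0,0],[0,0,0]]}'
python3 -m creep '{"fingers":[0.35,0.35,0.35,0.35,0.35],"travel":[[0,0,-0.03],[0,0,-0.05],[0,0,-0.05],[0.03,0,-0.03],[0.03,0,0]],"angular":[[0,0,0],[0,0,0],[0,0,0],[0,0,0],[0,0,0]]}'
python3 -m creep '{"fingers":[0.35,0.35,0.35],"travel":[[0.03,0,0],[0,0,0],[0,0,0]],"angular":[[0,0,0],[0,0,0],[0,0,0]]}'
python3 - <<'E'
from h import *
grab('wrist','w10'); grab('top','t1'); grab('side','s1')
a=cv2.imread('pics/t1.png')[140:290,160:380]; b=cv2.imread('pics/w10.png')
cv2.imwrite('pics/c1.png',np.vstack([cv2.resize(a,(440,300),interpolation=2),cv2.resize(cv2.imread('pics/s1.png')[170:300,170:370],(440,286))]))
W=cloud('t1')
for n,(x,y),lo in [('oil',(.629,.163),.05),('cov',(.629,.247),.017),('dish',(.5453,.164),.017),('tally',(.5455,.2475),.017),('stout',(.4635,.398),.06),('big',(.4607,.0835),.02)]:
    k=W[(abs(W[...,0]-x)<.038)&(abs(W[...,1]-y)<.038)&(W[...,2]>lo)]; l,h=np.percentile(k,[2,98],axis=0); print(n,len(k),((l+h)/2).round(4),(h-l).round(4),'ztop',h[2].round(4))
E
```

```text
clock: 18.55
tool_pos: [0.5454, 0.2459, 0.0137]
orientation: [0.002, 3.141, 0.0]
force: [-0.8, -0.2, -1.7]
grip_width: 0.0414
clock: 18.95
tool_pos: [0.5455, 0.2453, 0.0129]
orientation: [0.004, 3.141, 0.0]
force: [0.5, 0.3, -0.3]
grip_width: 0.0577
clock: 19.45
tool_pos: [0.4874, 0.2464, 0.178]
orientation: [0.005, 3.134, 0.006]
force: [0.3, 0.1, -0.0]
grip_width: 0.0577
clock: 19.75
tool_pos: [0.4554, 0.2455, 0.1732]
orientation: [0.003, 3.14, 0.001]
force: [-0.1, -0.7, -0.6]
grip_width: 0.0574
oil 79 [0.6271 0.1649 0.0641] [0.0175 0.0175 0.0208] ztop 0.0745
cov 146 [0.6266 0.2487 0.0218] [0.0249 0.0246 0.0063] ztop 0.025
dish 457 [0.545  0.1663 0.0197] [0.0488 0.0491 0.0051] ztop 0.0223
tally 1158 [0.5342 0.2405 0.3358] [0.053  0.042  0.6261] ztop 0.6489
stout 94 [0.4636 0.3981 0.0667] [0.02   0.0192 0.01  ] ztop 0.0717
big 323 [0.464  0.0834 0.0251] [0.0415 0.047  0.006 ] ztop 0.0281
```

View pics/w10.png

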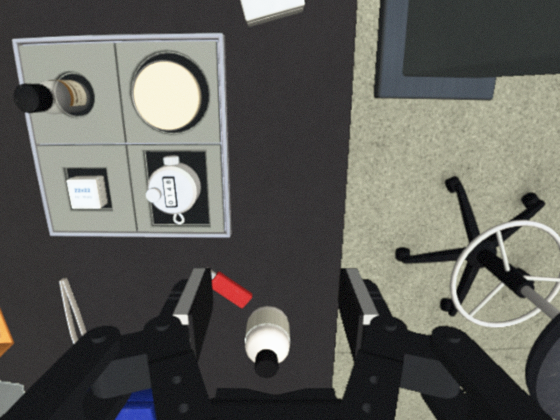

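View pics/c1.png

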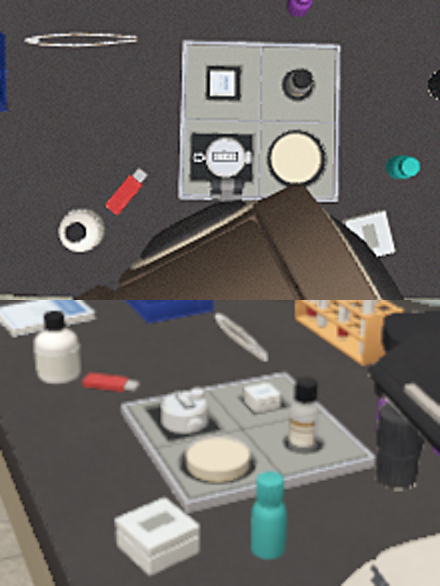

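All four things sit in their recesses: tally (175,190), dish (166,92), box (88,192) and bottle (70,95) in the wrist view. I check the tally's height, then hand in.

```bash
python3 - <<'E'
from h import *
W=cloud('w10').reshape(-1,3); k=W[(abs(W[:,0]-.5455)<.03)&(abs(W[:,1]-.2475)<.036)&(W[:,2]>.014)&(W[:,2]<.06)]
l,h=np.percentile(k,[.5,99.5],axis=0); t=k[(k[:,2]>.027)&(k[:,2]<.034)]
A=np.c_[t[:,:2],np.ones(len(t))]; print('tally',(l+h)/2,h-l,'drum top',np.median(t[:,2]),'tilt',np.linalg.lstsq(A,t[:,2],rcond=None)[0][:2])
print(read_state()['clock'],hand_in())
E
```

```text
tally [0.54478024 0.24671427 0.02680134] [0.0401935  0.06128273 0.02465312] drum top 0.030621819093270917 tilt [0.03072362 0.01365581]
the job is handed in; nothing more can be done
19.9 None
```

I packed the dropper bottle, cover-glass box, lidded dish and tally counter, in that order, each into its matching recess. I handed the job in at 19.9 s with the gripper open and clear.

**Seating:** The last pictures show all four upright in their recesses. The measured tops agree with seating on the 6 mm recess floor:

| Thing | Measured top | Expected top |
|---|---|---|
| Cover-glass box | 22 mm | 22 mm |
| Lidded dish | about 20 mm | 20 mm |
| Tally counter (drum) | 30.6 mm | 30 mm |
| Oil bottle | about 72–74 mm | 72 mm |

**Tally counter:** It is centred in the oblong recess to within about 1 mm. The fitted tilt of its top is about 2°, which I put down to sensor noise and did not check further.

**Things that stay out:** The stout bottle and the larger box were not touched. The stout bottle measured where it started. The box's x shifted about 3 mm, because the arm covered part of it in the last top picture.

**Check that failed:** The top camera's reading of the tally was spoiled by the arm in view, so its numbers come from the wrist camera.

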